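Stand slumped lacquer panels back in the drying rack

TASK

Three lacquer panels are drying in the rack, but the boat panel and the grove panel have slumped forward so that their wet paintings lie on the dowels. With a fingertip on the bare black band above each picture, gently push these two over so that each leans back on the dowels behind it, still in its own groove; do not touch the paintings, and do not pinch, lift or carry the panels. Leave the third panel (the figures), the bowl, the tin and the bottle where they are.

Things in the scene. Friction and masses are not known exactly. Their poses are not given: they have to be found in the camera images.
- rack: wooden drying rack, fixed on the table, 340 mm long along its y; origin: its centre at table height. Two rails (22 wide, 20 mm high) run along y at x = -60 and +60 mm, with five grooves each. A panel stands across the rails in the two end grooves and in the middle one, in any order, an empty groove between. The paintings look to the rack's -y: forward is -y, back is +y
- groove (a point): middle groove, centre, on its floor, 12 mm above the table. Grooves are 12 mm wide and 8 mm deep, at y = -110, -55, 0, +55, +110 mm of the rack
- dowel (a point): top of one dowel, 110 mm above the table. Upright round dowels of 10 mm diameter stand on both rails either side of every groove, at y = -137.5, -82.5, -27.5, +27.5, +82.5, +137.5 mm of the rack
- panel_boat: black lacquer panel with a red boat painted on it, 180 mm wide (its x), 8 thick (y), 160 high (z), 0.13 to 0.25 kg, loose in a groove. Origin: centre of its bottom edge; +y points out of its plain back. Starts slumped forward about 10 degrees; with its top pushed some 30 mm towards the rack's +y it passes upright, then drops back by itself to lean 11 degrees on the dowels behind
- panel_grove: the same kind of panel, same sizes, axes and start lean; painting of green and teal trees
- panel_figures: the same kind of panel; painting of three standing figures (teal, white, blue). It already leans back about 11 degrees as it should: leave it alone
- top_boat (a point): middle of the upper edge of the boat panel
- top_grove (a point): middle of the upper edge of the grove panel
- top_figures (a point): middle of the upper edge of the figures panel
- picture_boat: the wet cream painting on the boat panel, 160 mm wide, from 25 to 125 mm above the panel's bottom edge, 1.6 mm proud of the front face; the top 35 mm of the panel is bare black lacquer that may be touched. Origin and axes: those of the panel
- picture_grove: the wet painting on the grove panel, placed the same way
- picture_figures: the wet painting on the figures panel, placed the same way
- bowl: white bowl, 116 mm across, 50 mm high, loose, on the table beside the rack (its -x side); origin: centre of its underside
- tin: yellow tin, 66 mm diameter, 85 mm high, loose, on the table beside the rack (its -x side); origin: centre of its underside
- bottle: small white bottle with a red cap, 42 mm diameter, 100 mm high, loose, beyond the rack's +y end; origin: centre of its underside
Mind the look-alikes: they are no part of the job. What is shaped like the panel_grove but brown or yellow is not meant.

How it is judged:
By the outcome, as a careful person would: the job done as asked, in the order asked, and still so for the second after the job is handed in, with the robot touching nothing.
It also fails if it takes over 45 s, if anything falls off the work surface, if the arm or the gripper's body presses on something with over 40 N, if the wrist force passes 120 N, or if a joint passes its speed limit or range.

ROBOT

A 6-joint arm with a two-finger parallel gripper is mounted at the origin on the work surface. World frame = base frame: x ahead of the robot, y to its left, z up, the work surface at z = 0. Lengths are in m, angles in rad, forces in N, time in s.
With the tool pointing down it reaches from about 0.35 to 1 m from the base axis. Payload 7.1 kg.
Tool frame: the origin (TCP) lies on the centre line of the jaws, within the pads' length; the fingertips stand tip_reach ahead of it and the grasp point (between the pads) lies 3 mm ahead of it (tip_reach is the distance from the TCP to the fingertips, in m); z points along the fingers, y is the line along which they close (so a half turn about z gives the same grasp; the last joint's range is limited). The gripper opens to 85 mm and grips with 20 to 120 N. Pads are 22 mm wide; open, the fingers measure 114 mm over their backs; the gripper's body (76 mm by 85 mm) begins 54 mm behind the grasp point. The pads swing forward as they close: fully open they stand 13 mm farther back than shut.
Start: joints at [1.144, 0.423, 1.63, -0, 1.089, -0.019], TCP at [0.248, 0.574, 0.253] pointing down, gripper open.
Joint ranges: [-3, 3], [-0.9, 2.11], [0.09, 2.58], [-1.31, 4.45], [0.11, 2.69], [-2.54, 2.54]. Speed limits (rad/s): [2.39, 2.39, 3.01, 3.14, 3.14, 3.14].

INTERFACE

Orientations are given as a unit quaternion [x, y, z, w].
In Python, from bench import * gives the robot as it stands. The module is installed in compiled form; this text tells all that it offers.
- The arm moves only by the tool send_rows, never from a script. Its argument "deltas" is a list of rows, each an object with "linear": the shift along the tool's x, y, z in mm, a list of three; "angular": the turn, a rotation vector about the tool's x, y, z in degrees, a list of three; "gripper": the finger opening in mm, from 0 to 85.4. A call has 1 to 5 rows; each row is the pose to reach, as a shift and turn from the pose commanded when the call began, along the tool's axes at that moment; what a row does not reach only later rows make up. A row lasts 1/12 s, in which the tool goes at most 41.7 mm and 7.16 degrees, less where a joint would pass 70% of its speed; a pose out of reach is approached as far as the arm can. A call with a gripper value outside its range is refused whole. The fingers move at their own pace and stop on an object; "grip_force" is the grip in N (left out, the last holds). Time passes only in rows, so rows that repeat a pose let the fingers close. It gives the time, the measured TCP pose, the force, the opening and the grip force at its end, in the units of the state.
- read_state(): the state, without advancing time (a new reading comes with each control period).
- snapshot(name): name is "side" or "top"; returns the picture (384x512x3 uint8, red, green, blue); there is no depth.
- camera_params(name): a dict with "vertical_fov" (degrees; the focal length in pixels is half the picture's height over the tangent of half this angle, whatever the lens; pixels are square), "cx", "cy" (the principal point, pixels), "k1" (the pictures are not rectified: a ray, as slopes to the right and down, at radius r is drawn at 1 + k1 r^2 times it, then the intrinsics apply), "world_to_cam" (4x4, takes a point from world to camera coordinates). Camera axes: x right, y down, z forward; pixel columns grow to the right and rows downward; lengths in m; the calibration is good to about 2 mm. A picture is of the moment at which its call begins. camera_params takes no time and is no camera call.
- close_job(): hands the job in; it is judged then, once.
The state is a dict: "clock": time; "joints": joint angles; "dq": joint speeds; "joint_torque": joint torques, N m; "eef_pos": TCP position; "tcp_rot": TCP orientation; "wrist_force": force on the tool from outside, world axes, zero at the start; "ft_torque": the same for the moment, N m; "gripper_width": finger opening in m; "finger_force": force on a finger pad.
Only numpy, scipy, OpenCV 4.12 (cv2) and the standard library are available. Lean on these libraries where they do the work, as an engineer would, in place of code of your own. Each camera call takes 0.05 s, during which the arm holds its last target. There are 200 camera calls.

## Working session

There is one attempt and no reset: what is moved stays moved. The work goes in short steps, Python scripts to look and compute and a tool call to move; the robot and the scene stay as the last step left them, time stands still between calls to the robot, and variables do not carry over. Pictures are saved under pics/ and viewed, at most 10 in all, crops included, and the job is handed in when it is done.

Besides the shell and the picture viewer there is one more tool, called after "Emit:" in YAML: its name, and indented under it one key for each argument. send_rows: Moves the arm, as the interface text tells. Its arguments: {"type":"object","properties":{"deltas":{"type":"array","items":{"type":"object","properties":{"linear":{"type":"array","items":{"type":"number"}},"angular":{"type":"array","items":{"type":"number"}},"gripper":{"type":"number"}}}},"grip_force":{"type":"number"}},"required":["deltas"]}

```bash
mkdir -p pics; python3 - <<'E'
from bench import *
import cv2
for n in("side","top"):
    cv2.imwrite(f"pics/{n}0.png",cv2.resize(snapshot(n),None,fx=1.5,fy=1.5)[:,:,::-1]); p=camera_params(n); print(n,p)
s=read_state(); print(s["clock"],s["eef_pos"],s["tcp_rot"],s.get("tip_reach"),s["gripper_width"])
try: print(tip_reach)
except Exception as e: print(e)
E
```

```text
side {'vertical_fov': 44.694018122271444, 'cx': 258.302592809686, 'cy': 197.3374410369315, 'k1': -0.18929224514516083, 'world_to_cam': array([[ 0.94188652, -0.3355427 , -0.01615161, -0.46206593],
       [-0.22238189, -0.58675817, -0.77862773,  0.22225513],
       [ 0.25178576,  0.73697079, -0.62727824,  1.23385767],
       [ 0.        ,  0.        ,  0.        ,  1.        ]])}
top {'vertical_fov': 53.94159860035076, 'cx': 256.77720316977, 'cy': 188.69409437135826, 'k1': 0.0023054959770794693, 'world_to_cam': array([[-0.0221661 , -0.99970178, -0.01024777,  0.04880394],
       [-0.98820132,  0.0234626 , -0.15135274,  0.52586991],
       [ 0.15154805,  0.00677196, -0.98842669,  1.16568652],
       [ 0.        ,  0.        ,  0.        ,  1.        ]])}
0.1 [0.24764845 0.57335153 0.25263723] [ 2.02512601e-01  9.79279424e-01 -6.52039184e-04 -1.75215190e-04] None 0.08534910891392469
0.022
```

View pics/side0.png

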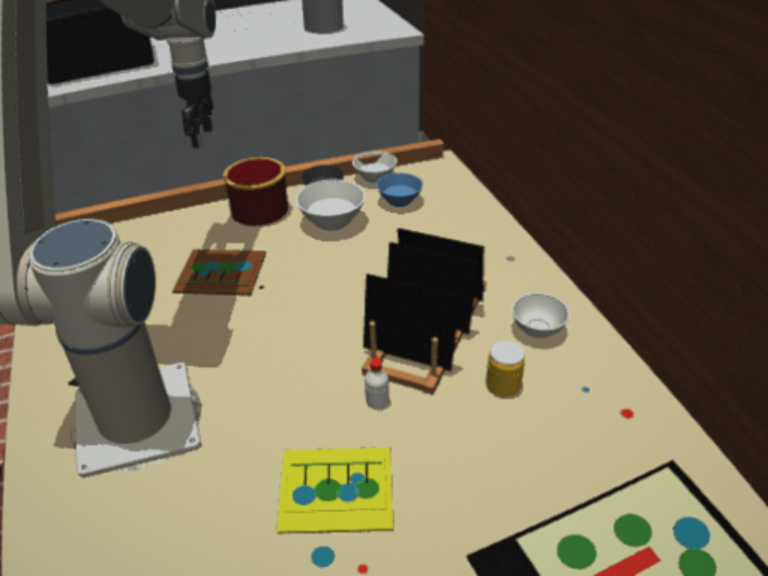

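View pics/top0.png

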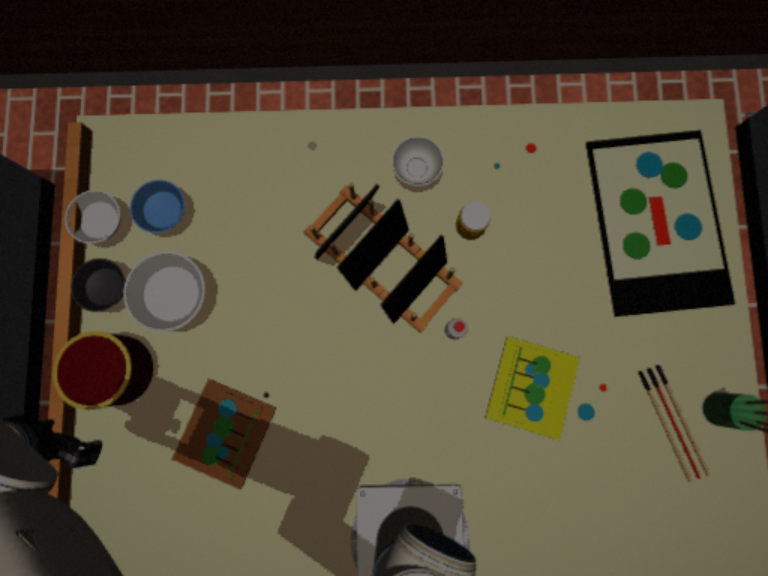

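The top view shows the rack from about (305,230) to (460,285). Three black panels stand in it, with top centres near (347,222), (375,245) and (415,280). The bottle is at (457,328), so rack +y runs to the lower right. The brown card (225,433), the yellow card (533,388) and the big tray are the look-alikes. I'll confirm which panel leans back in an enlarged crop.

```bash
python3 - <<'E'
from bench import *
import cv2,numpy as np
a=snapshot("top")[115:225,195:315]; b=snapshot("side")[145:265,230:340]
g=lambda i:cv2.resize(np.clip(255*(i/255.)**.6,0,255).astype('uint8'),(400,400) if 0 else None,fx=6 if i is a else 4,fy=6 if i is a else 4,interpolation=cv2.INTER_CUBIC)[:,:,::-1]
cv2.imwrite("pics/a.png",g(a)[:600]);cv2.imwrite("pics/b.png",cv2.resize(g(b),None,fx=1.25,fy=1.25))
E
```

```text
(no output)
```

View pics/a.png

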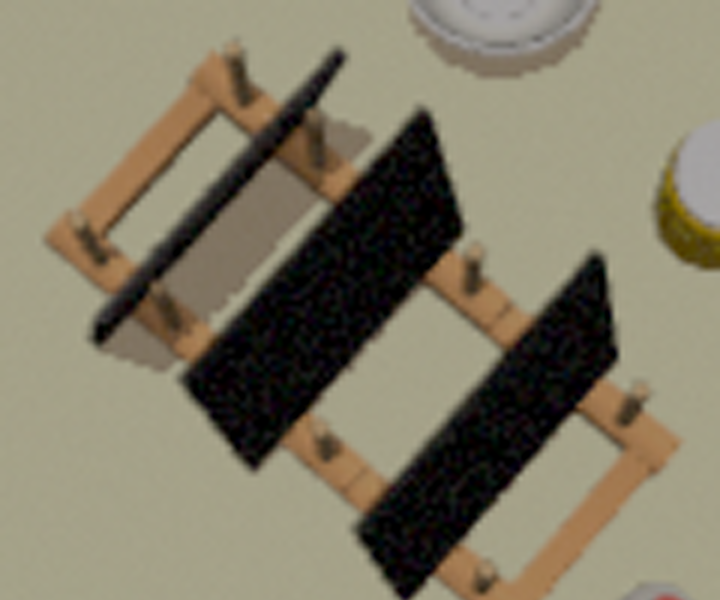

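View pics/b.png

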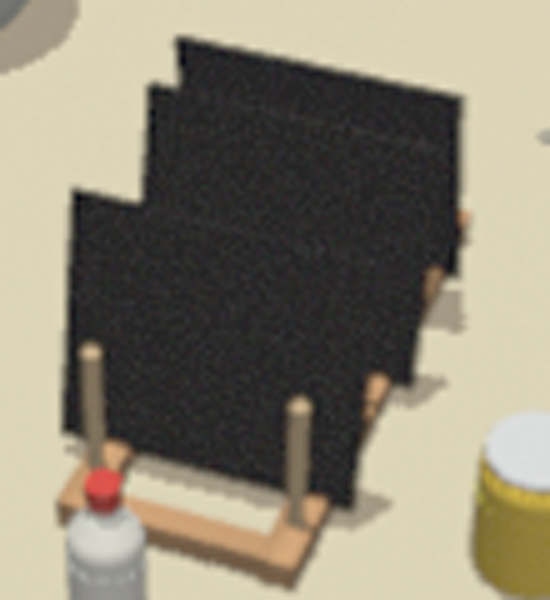

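In the crop, the left panel (-y end groove) is seen edge-on with its top towards +y, so it is the figures panel and stays as it is. The middle panel (top edge (183,375)–(422,108) in the crop) and the right panel (top edge (358,525)–(598,253)) show broad plain backs. They are slumped forward, so they are the boat and grove panels. Next I measure the rack from the dowel tops and the panel tops at their known heights.

```bash
cat > h.py <<'E'
from bench import *
import numpy as np,cv2
def ray(n,uv,z):
    p=camera_params(n); f=192/np.tan(np.radians(p["vertical_fov"]/2))
    K=np.array([[f,0,p["cx"]],[0,f,p["cy"]],[0,0,1]])
    d=cv2.undistortPoints(np.float64(uv).reshape(-1,1,2),K,np.array([p["k1"],0,0,0.])).reshape(-1,2)
    R=p["world_to_cam"][:3,:3]; c=-R.T@p["world_to_cam"][:3,3]
    w=np.c_[d,np.ones(len(d))]@R
    return c+w*((z-c[2])/w[:,2])[:,None]
def a(pts): return (np.array(pts)+.5)/6-.5+[195,115]
def rack():
    obs=ray("top",a([(232,45),(82,218),(315,115),(168,292),(472,248),(322,428),(637,388),(487,567)]),.11)[:,:2]
    # crop: upper row is rack -x (bowl side), lower row +x
    m=np.array([(-60,-137.5),(60,-137.5),(-60,-82.5),(60,-82.5),(-60,27.5),(60,27.5),(-60,137.5),(60,137.5)])/1e3
    mc,oc=m.mean(0),obs.mean(0)
    U,S,V=np.linalg.svd((m-mc).T@(obs-oc)); R=(V.T@np.diag([1,np.linalg.det(V.T@U.T)])@U.T)
    t=oc-R@mc
    return R,t,(obs-t)@R-m
E
python3 - <<'E'
from h import *
np.set_printoptions(precision=4,suppress=True)
R,t,e=rack(); print("rack",t,"y-axis deg",np.degrees(np.arctan2(R[1,1],R[0,1])));print(e*1e3)
for n,p in dict(fig=[(95,338),(340,52)],mid=[(183,375),(422,108)],right=[(358,525),(598,253)]).items():
    w=ray("top",a(p),.17)[:,:2]; print(n,((w-t)@R*1e3).round(1),np.linalg.norm(w[0]-w[1]))
for gy in(0,.11):
  for dy in(-.055,-.035): print(gy,dy,R@[0,gy+dy]+t)
s=read_state();from scipy.spatial.transform import Rotation as Q
T=Q.from_quat(s["tcp_rot"]).as_matrix(); print(T, s["clock"], s["eef_pos"])
tx=np.degrees(np.arctan2(T[1,0],T[0,0])); print("toolx",tx)
print("target at mid of gap right, in tool axes mm",T.T@(np.r_[R@[0,.055]+t,.30]-s["eef_pos"])*1e3)
E
```

```text
rack [0.5888 0.0419] y-axis deg -132.03443532759067
[[-0.3095 -1.0371]
 [-1.5999  1.3613]
 [ 0.0278  0.9866]
 [-1.3164  5.2709]
 [ 0.8939 -2.5557]
 [ 0.5237  0.3416]
 [ 1.878  -2.8328]
 [-0.0975 -1.5349]]
fig [[104.4 -75.4]
 [-79.5 -79.5]] 0.18392547256106895
mid [[ 90.4 -31.5]
 [-84.  -30.7]] 0.1744371671334326
right [[ 90.5  79. ]
 [-84.2  80.4]] 0.17471186785459458
0 -0.055 [0.6257 0.0828]
0 -0.035 [0.6123 0.0679]
0.11 -0.055 [0.552  0.0011]
0.11 -0.035 [ 0.5386 -0.0138]
[[-0.918   0.3965 -0.0004]
 [ 0.3965  0.918  -0.0009]
 [-0.     -0.001  -1.    ]] 0.2 [0.2477 0.5735 0.2528]
toolx 156.63801311634415
target at mid of gap right, in tool axes mm [-506.3317 -404.8751  -46.7654]
```

Emit:
send_rows:
  deltas:
    - {"linear": [-20, -15, -20], "angular": [0, 0, 0], "gripper": 0}
    - {"linear": [-48, -37, -40], "angular": [0, 0, 0], "gripper": 0}
    - {"linear": [-76, -58, -47], "angular": [0, 0, 0], "gripper": 0}
    - {"linear": [-104, -80, -47], "angular": [0, 0, 0], "gripper": 0}
    - {"linear": [-132, -101, -47], "angular": [0, 0, 0], "gripper": 0}

```text
clock: 0.62
eef_pos: [0.3295, 0.4274, 0.301]
tcp_rot: [0.202, 0.979, 0.001, 0.0]
wrist_force: [-0.1, 0.7, -0.7]
gripper_width: 0.0255
finger_force: 0.0
```

Emit:
send_rows:
  deltas:
    - {"linear": [-28, -21.5, 0], "angular": [0, 0, 0], "gripper": 0}
    - {"linear": [-56, -43, 0], "angular": [0, 0, 0], "gripper": 0}
    - {"linear": [-84, -64.5, 0], "angular": [0, 0, 0], "gripper": 0}
    - {"linear": [-112, -86, 0], "angular": [0, 0, 0], "gripper": 0}
    - {"linear": [-140, -107, 0], "angular": [0, 0, 0], "gripper": 0}

```text
clock: 1.03
eef_pos: [0.4154, 0.2733, 0.3004]
tcp_rot: [0.202, 0.979, 0.0, 0.0]
wrist_force: [1.1, -0.3, -0.7]
gripper_width: 0.0001
finger_force: 0.0
```

Emit:
send_rows:
  deltas:
    - {"linear": [-28, -21.5, 0], "angular": [0, 0, 0], "gripper": 0}
    - {"linear": [-56, -43, 0], "angular": [0, 0, 0], "gripper": 0}
    - {"linear": [-84, -64.5, 0], "angular": [0, 0, 0], "gripper": 0}
    - {"linear": [-112, -86, 0], "angular": [0, 0, 0], "gripper": 0}
    - {"linear": [-140, -107, 0], "angular": [0, 0, 0], "gripper": 0}

```text
clock: 1.45
eef_pos: [0.5015, 0.1194, 0.3003]
tcp_rot: [0.203, 0.979, 0.0, -0.0]
wrist_force: [0.9, 0.4, -0.1]
gripper_width: 0.0001
finger_force: 0.0
```

Emit:
send_rows:
  deltas:
    - {"linear": [-25, -19, 0], "angular": [0, 0, 0], "gripper": 0}
    - {"linear": [-50, -38, 0], "angular": [0, 0, 0], "gripper": 0}
    - {"linear": [-75, -57, 0], "angular": [0, 0, 0], "gripper": 0}
    - {"linear": [-99, -75, 0], "angular": [0, 0, 0], "gripper": 0}
    - {"linear": [-99, -75, 0], "angular": [0, 0, 0], "gripper": 0}

```text
clock: 1.87
eef_pos: [0.5645, 0.0092, 0.3003]
tcp_rot: [0.204, 0.979, -0.0, 0.001]
wrist_force: [-0.7, -0.7, -0.2]
gripper_width: 0.0002
finger_force: 0.0
```

Emit:
send_rows:
  deltas:
    - {"linear": [0, 0, 0], "angular": [0, 0, 7], "gripper": 0}
    - {"linear": [0, 0, 0], "angular": [0, 0, 14], "gripper": 0}
    - {"linear": [0, 0, 0], "angular": [0, 0, 21], "gripper": 0}
    - {"linear": [0, 0, 0], "angular": [0, 0, 28], "gripper": 0}
    - {"linear": [0, 0, 0], "angular": [0, 0, 35], "gripper": 0}

```text
clock: 2.28
eef_pos: [0.5619, 0.0135, 0.3001]
tcp_rot: [0.49, 0.872, -0.0, -0.0]
wrist_force: [0.6, -0.0, -1.0]
gripper_width: -0.0002
finger_force: 0.0
```

Emit:
send_rows:
  deltas:
    - {"linear": [0, 0, 0], "angular": [0, 0, 7], "gripper": 0}
    - {"linear": [0, 0, 0], "angular": [0, 0, 14], "gripper": 0}
    - {"linear": [0, 0, 0], "angular": [0, 0, 21], "gripper": 0}
    - {"linear": [0, 0, 0], "angular": [0, 0, 28], "gripper": 0}
    - {"linear": [0, 0, 0], "angular": [0, 0, 35], "gripper": 0}

```text
clock: 2.7
eef_pos: [0.5619, 0.0136, 0.3002]
tcp_rot: [0.73, 0.684, -0.0, -0.0]
wrist_force: [0.2, -0.5, 0.2]
gripper_width: -0.0003
finger_force: 0.0
```

Emit:
send_rows:
  deltas:
    - {"linear": [0, 0, 0], "angular": [0, 0, 7], "gripper": 0}
    - {"linear": [0, 0, 0], "angular": [0, 0, 14], "gripper": 0}
    - {"linear": [0, 0, 0], "angular": [0, 0, 21], "gripper": 0}
    - {"linear": [0, 0, 0], "angular": [0, 0, 28], "gripper": 0}
    - {"linear": [0, 0, 0], "angular": [0, 0, 35], "gripper": 0}

```text
clock: 3.12
eef_pos: [0.5619, 0.0136, 0.3001]
tcp_rot: [0.901, 0.433, -0.0, -0.0]
wrist_force: [-0.2, -0.6, -0.1]
gripper_width: 0.0003
finger_force: 0.0
```

Emit:
send_rows:
  deltas:
    - {"linear": [0, 0, 0], "angular": [0, 0, 3.7], "gripper": 0}
    - {"linear": [0, 0, 0], "angular": [0, 0, 3.7], "gripper": 0}
    - {"linear": [0, 0, 0], "angular": [0, 0, 3.7], "gripper": 0}

```text
clock: 3.37
eef_pos: [0.562, 0.0134, 0.3002]
tcp_rot: [0.913, 0.407, -0.0, -0.0]
wrist_force: [-0.2, 0.2, -0.1]
gripper_width: 0.0002
finger_force: 0.0
```

```bash
cat >> h.py <<'E'
from scipy.spatial.transform import Rotation as Q
def where():
    R,t,_=rack(); s=read_state(); T=Q.from_quat(s["tcp_rot"]).as_matrix()
    print("clock",round(s["clock"],2),"rack xyz mm",((s["eef_pos"][:2]-t)@R*1e3).round(1),(s["eef_pos"][2]*1e3).round(1),"toolx deg",np.degrees(np.arctan2(T[1,0],T[0,0])).round(1),"w",s["gripper_width"].round(4),"F",s["wrist_force"].round(2))
E
python3 - <<'E'
from h import *
where()
cv2.imwrite("pics/c.png",cv2.resize(snapshot("top")[100:250,150:350],None,fx=4,fy=4)[:,:,::-1])
E
```

```text
Traceback (most recent call last):
  File "h.py", line 22, in where
    print("clock",round(s["clock"],2),"rack xyz mm",((s["eef_pos"][:2]-t)@R*1e3).round(1),(s["eef_pos"][2]*1e3).round(1),"toolx deg",np.degrees(np.arctan2(T[1,0],T[0,0])).round(1),"w",s["gripper_width"].round(4),"F",s["wrist_force"].round(2))
                                                                                                                                                                                        ^^^^^^^^^^^^^^^^^^^^^^^^
AttributeError: 'float' object has no attribute 'round'
```

```bash
sed -i 's/s\["gripper_width"\].round(4)/round(s["gripper_width"],4)/' h.py
python3 - <<'E'
from h import *
where()
E
```

```text
clock 3.37 rack xyz mm [ 0.9 39.1] 300.2 toolx deg 48.1 w 0.0002 F [-0.15  0.22 -0.08]
```

Emit:
send_rows:
  deltas:
    - {"linear": [0, 0, 30], "gripper": 0, "angular": [0, 0, 0]}
    - {"linear": [0, 0, 60], "gripper": 0, "angular": [0, 0, 0]}
    - {"linear": [0, 0, 90], "gripper": 0, "angular": [0, 0, 0]}
    - {"linear": [0, 0, 115], "gripper": 0, "angular": [0, 0, 0]}
    - {"linear": [0, 0, 126], "gripper": 0, "angular": [0, 0, 0]}

```text
clock: 3.78
eef_pos: [0.5602, 0.0132, 0.1711]
tcp_rot: [0.913, 0.407, -0.002, -0.001]
wrist_force: [-1.0, 0.2, -0.7]
gripper_width: -0.0
finger_force: 0.0
```

Emit:
send_rows:
  deltas:
    - {"linear": [-5, 0, 0], "gripper": 0, "angular": [0, 0, 0]}
    - {"linear": [-10, 0, 0], "gripper": 0, "angular": [0, 0, 0]}
    - {"linear": [-15, 0, 0], "gripper": 0, "angular": [0, 0, 0]}
    - {"linear": [-20, 0, 0], "gripper": 0, "angular": [0, 0, 0]}
    - {"linear": [-20, 0, 0], "gripper": 0, "angular": [0, 0, 0]}

```text
clock: 4.2
eef_pos: [0.5488, -0.0026, 0.1758]
tcp_rot: [0.914, 0.406, 0.001, 0.0]
wrist_force: [-0.2, 0.0, 0.7]
gripper_width: -0.0003
finger_force: 0.0
```

```bash

python3 - <<'E'
from h import *
where()
cv2.imwrite("pics/c.png",cv2.resize(snapshot("side")[100:270,200:370],None,fx=3.5,fy=3.5)[:,:,::-1])
E
```

```text
clock 4.2 rack xyz mm [-0.1 59.8] 175.8 toolx deg 47.9 w -0.0003 F [-0.19  0.05  0.66]
```

View pics/c.png

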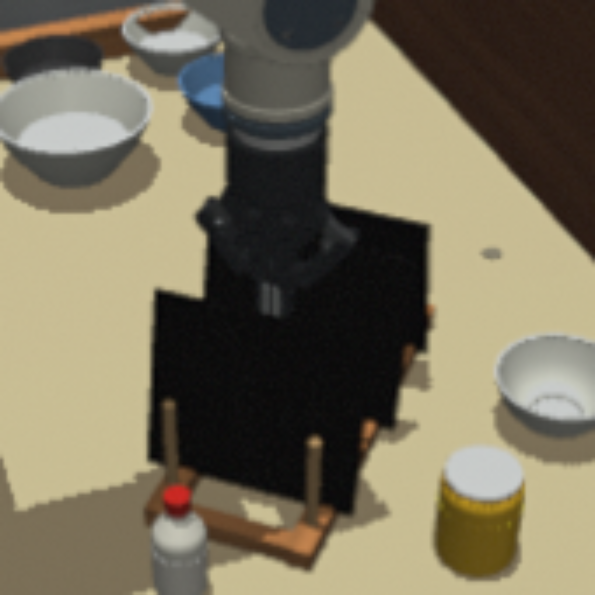

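The closed fingertip (272,310) sits in front of the right panel near mid-width, just behind its upper edge, and touches nothing. I start a slow push.

Emit:
send_rows:
  deltas:
    - {"linear": [-3, 0, 0], "gripper": 0, "angular": [0, 0, 0]}
    - {"linear": [-6, 0, 0], "gripper": 0, "angular": [0, 0, 0]}
    - {"linear": [-8, 0, 0], "gripper": 0, "angular": [0, 0, 0]}
    - {"linear": [-10, 0, 0], "gripper": 0, "angular": [0, 0, 0]}
    - {"linear": [-12, 0, 0], "gripper": 0, "angular": [0, 0, 0]}

```text
clock: 4.67
eef_pos: [0.5407, -0.0108, 0.1743]
tcp_rot: [0.914, 0.406, 0.0, -0.0]
wrist_force: [0.1, 0.6, 0.1]
gripper_width: 0.0
finger_force: 0.0
```

Emit:
send_rows:
  deltas:
    - {"linear": [-2, 0, 0], "gripper": 0, "angular": [0, 0, 0]}
    - {"linear": [-4, 0, 0], "gripper": 0, "angular": [0, 0, 0]}
    - {"linear": [-6, 0, 0], "gripper": 0, "angular": [0, 0, 0]}
    - {"linear": [-8, 0, 0], "gripper": 0, "angular": [0, 0, 0]}
    - {"linear": [-10, 0, 0], "gripper": 0, "angular": [0, 0, 0]}

```text
clock: 5.08
eef_pos: [0.534, -0.0183, 0.1743]
tcp_rot: [0.914, 0.406, -0.0, -0.0]
wrist_force: [0.0, 0.1, 0.1]
gripper_width: 0.0
finger_force: 0.0
```

Emit:
send_rows:
  deltas:
    - {"linear": [-2, 0, 0], "gripper": 0, "angular": [0, 0, 0]}
    - {"linear": [-4, 0, 0], "gripper": 0, "angular": [0, 0, 0]}
    - {"linear": [-6, 0, 0], "gripper": 0, "angular": [0, 0, 0]}
    - {"linear": [-8, 0, 0], "gripper": 0, "angular": [0, 0, 0]}
    - {"linear": [-10, 0, 0], "gripper": 0, "angular": [0, 0, 0]}

```text
clock: 5.5
eef_pos: [0.5273, -0.0257, 0.1743]
tcp_rot: [0.914, 0.406, -0.0, -0.0]
wrist_force: [0.2, -0.7, 0.8]
gripper_width: 0.0004
finger_force: 0.0
```

```bash

python3 - <<'E'
from h import *
where()
c=[cv2.resize(snapshot(n)[100:270,200:370],None,fx=2.3,fy=2.3)[:,:,::-1] for n in("side","top")]
cv2.imwrite("pics/d.png",np.hstack(c))
E
```

```text
clock 5.5 rack xyz mm [ 0.5 91.4] 174.3 toolx deg 47.9 w 0.0004 F [ 0.17 -0.73  0.78]
```

View pics/d.png

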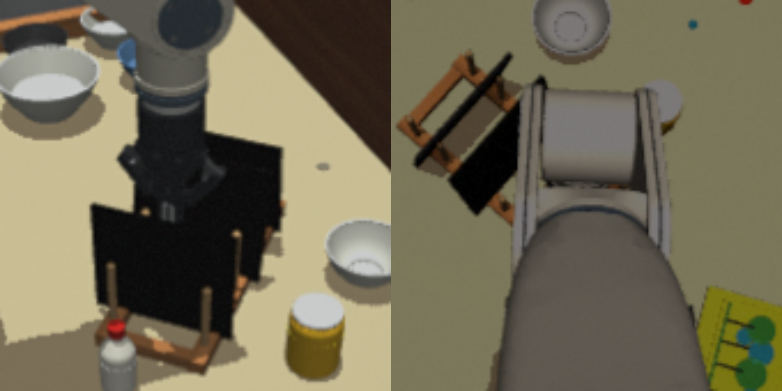

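The side view shows the right panel nearly upright, with its front dowels now visible at (145,213) and (237,240). I keep pushing slowly.

Emit:
send_rows:
  deltas:
    - {"linear": [-2, 0, 0], "gripper": 0, "angular": [0, 0, 0]}
    - {"linear": [-4, 0, 0], "gripper": 0, "angular": [0, 0, 0]}
    - {"linear": [-6, 0, 0], "gripper": 0, "angular": [0, 0, 0]}
    - {"linear": [-8, 0, 0], "gripper": 0, "angular": [0, 0, 0]}
    - {"linear": [-9, 0, 0], "gripper": 0, "angular": [0, 0, 0]}

```text
clock: 6.02
eef_pos: [0.5211, -0.0324, 0.1743]
tcp_rot: [0.914, 0.406, -0.0, -0.0]
wrist_force: [0.7, -0.2, 0.0]
gripper_width: -0.0003
finger_force: 0.0
```

```bash

python3 - <<'E'
from h import *
where()
cv2.imwrite("pics/e.png",cv2.resize(snapshot("side")[130:270,210:350],None,fx=4,fy=4)[:,:,::-1])
E
```

```text
clock 6.02 rack xyz mm [  0.5 100.5] 174.3 toolx deg 47.9 w -0.0003 F [ 0.7  -0.21  0.01]
```

View pics/e.png

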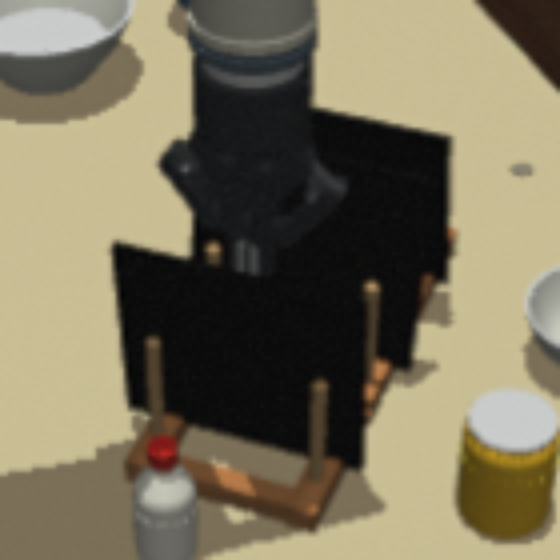

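```bash

python3 - <<'E'
from h import *
R,t,_=rack()
w=ray("side",(np.array([(115,243),(389,292)])+.5)/4-.5+[210,130],.17)[:,:2]; print((w-t)@R*1e3)
w=ray("side",(np.array([(92,204),(237,233)])+.5)/2.3-.5+[200,100],.17)[:,:2]; print("prev",(w-t)@R*1e3)
im=snapshot("side"); print(im[150:200:2,241].sum(1))
E
```

```text
[[ 91.81978299 116.10947114]
 [-94.85241517  98.73940585]]
prev [[ 91.98407626 106.9648727 ]
 [-82.86384932  96.37655482]]
[321 321 404 540 538 536 538 539 541 538 536 536 538 536 537 537 535 538
 538 538 529 148  39  48  49]
```

The top edge is at y≈116 mm and still follows the finger, so it is just past upright. I push on gently.

Emit:
send_rows:
  deltas:
    - {"linear": [-2, 0, 0], "gripper": 0, "angular": [0, 0, 0]}
    - {"linear": [-4, 0, 0], "gripper": 0, "angular": [0, 0, 0]}
    - {"linear": [-6, 0, 0], "gripper": 0, "angular": [0, 0, 0]}
    - {"linear": [-7, 0, 0], "gripper": 0, "angular": [0, 0, 0]}
    - {"linear": [-7, 0, 0], "gripper": 0, "angular": [0, 0, 0]}

```text
clock: 6.53
eef_pos: [0.5165, -0.0376, 0.1743]
tcp_rot: [0.914, 0.406, -0.0, -0.0]
wrist_force: [-0.0, -0.2, 0.9]
gripper_width: -0.0003
finger_force: 0.0
```

```bash
cat >> h.py <<'E'
def topedge(col):
    # first dark row under the cloth colour in the side picture at a column -> rack y at z .17
    im=snapshot("side").sum(2); R,t,_=rack()
    r=next(i for i in range(160,230) if im[i,col]<200)
    f=r-(200-im[r,col])/max(1.,float(im[r-1,col]-im[r,col])) if 0 else r
    print("row",r,"rack y",((ray("side",[(col,f-.5)],.17)[0,:2]-t)@R*1e3).round(1))
E
python3 - <<'E'
from h import *
where(); topedge(243)
E
```

```text
clock 6.53 rack xyz mm [  0.5 107.5] 174.3 toolx deg 47.9 w -0.0003 F [-0.02 -0.17  0.88]
row 197 rack y [ 69.6 135.6]
```

The top has run ahead of the finger to 136 mm, so it has dropped back. I retreat and rise.

Emit:
send_rows:
  deltas:
    - {"linear": [10, 0, 0], "gripper": 0, "angular": [0, 0, 0]}
    - {"linear": [25, 0, 0], "gripper": 0, "angular": [0, 0, 0]}
    - {"linear": [40, 0, 0], "gripper": 0, "angular": [0, 0, 0]}
    - {"linear": [50, 0, -25], "gripper": 0, "angular": [0, 0, 0]}
    - {"linear": [60, 0, -60], "gripper": 0, "angular": [0, 0, 0]}

```text
clock: 7.0
eef_pos: [0.5563, 0.009, 0.2322]
tcp_rot: [0.914, 0.407, -0.003, -0.001]
wrist_force: [0.4, 0.2, 0.0]
gripper_width: -0.0002
finger_force: 0.0
```

```bash
python3 - <<'E'
from h import *
where(); topedge(243)
E
```

```text
clock 7.0 rack xyz mm [ 2.1 46.2] 232.2 toolx deg 48.0 w -0.0002 F [0.38 0.25 0.04]
row 197 rack y [ 69.6 135.6]
```

Emit:
send_rows:
  deltas:
    - {"linear": [0, 0, -26], "gripper": 0, "angular": [0, 0, 0]}
    - {"linear": [33, 0, -26], "gripper": 0, "angular": [0, 0, 0]}
    - {"linear": [66, 0, -26], "gripper": 0, "angular": [0, 0, 0]}
    - {"linear": [98.5, 0, -26], "gripper": 0, "angular": [0, 0, 0]}
    - {"linear": [98.5, 0, -26], "gripper": 0, "angular": [0, 0, 0]}

```text
clock: 7.47
eef_pos: [0.6272, 0.0854, 0.2609]
tcp_rot: [0.913, 0.408, 0.003, 0.0]
wrist_force: [0.6, -0.1, 1.0]
gripper_width: 0.0002
finger_force: 0.0
```

Emit:
send_rows:
  deltas:
    - {"linear": [0, 0, 0], "gripper": 0, "angular": [0, 0, 0]}
    - {"linear": [0, 0, 0], "gripper": 0, "angular": [0, 0, 0]}
    - {"linear": [0, 0, 0], "gripper": 0, "angular": [0, 0, 0]}

```text
clock: 7.72
eef_pos: [0.6223, 0.0801, 0.26]
tcp_rot: [0.914, 0.406, -0.0, -0.0]
wrist_force: [-0.2, 0.3, -0.2]
gripper_width: -0.0002
finger_force: 0.0
```

```bash
python3 - <<'E'
from h import *
where()
c=[cv2.resize(snapshot(n)[100:270,190:360],None,fx=2.3,fy=2.3)[:,:,::-1] for n in("side","top")]
cv2.imwrite("pics/f.png",np.hstack(c))
E
```

```text
clock 7.72 rack xyz mm [  0.7 -50.8] 260.0 toolx deg 47.9 w -0.0002 F [-0.2   0.33 -0.16]
```

View pics/f.png

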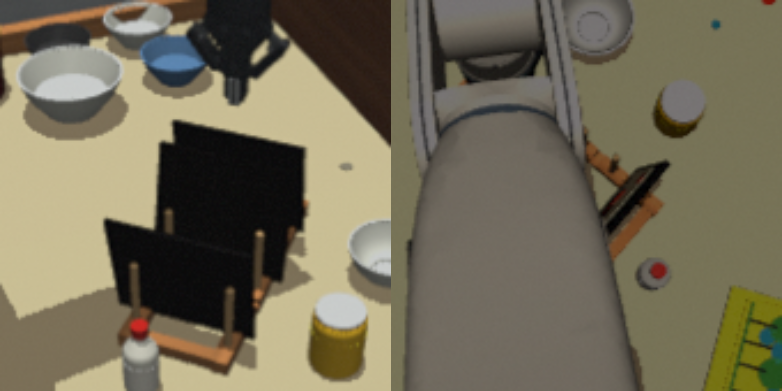

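The right panel now leans back on its rear dowels: its top edge runs (105,220)–(257,248) in the side crop, and the front dowels are clear. The bottle and tin haven't moved. I check the gap before descending.

```bash
python3 - <<'E'
from h import *
R,t,_=rack()
w=ray("side",(np.array([(160,143),(174,121),(304,148),(105,220),(257,248)])+.5)/2.3-.5+[190,100],.17)[:,:2]; print(((w-t)@R*1e3).round(1))
E
```

```text
[[ 90.6 -28.4]
 [ 92.8 -81.6]
 [-81.9 -83.8]
 [ 90.4 138.6]
 [-88.  122.6]]
```

Emit:
send_rows:
  deltas:
    - {"linear": [3, 0, 10], "gripper": 0, "angular": [0, 0, 0]}
    - {"linear": [3, 0, 30], "gripper": 0, "angular": [0, 0, 0]}
    - {"linear": [3, 0, 50], "gripper": 0, "angular": [0, 0, 0]}
    - {"linear": [3, 0, 68], "gripper": 0, "angular": [0, 0, 0]}
    - {"linear": [3, 0, 82], "gripper": 0, "angular": [0, 0, 0]}

```text
clock: 8.23
eef_pos: [0.624, 0.082, 0.1762]
tcp_rot: [0.914, 0.406, -0.001, -0.0]
wrist_force: [0.1, 0.4, 0.3]
gripper_width: -0.0003
finger_force: 0.0
```

Emit:
send_rows:
  deltas:
    - {"linear": [0, 0, 3], "gripper": 0, "angular": [0, 0, 0]}
    - {"linear": [0, 0, 3], "gripper": 0, "angular": [0, 0, 0]}
    - {"linear": [0, 0, 3], "gripper": 0, "angular": [0, 0, 0]}

```text
clock: 8.48
eef_pos: [0.6251, 0.0823, 0.1756]
tcp_rot: [0.914, 0.406, 0.0, 0.0]
wrist_force: [1.1, 0.3, -0.3]
gripper_width: -0.0
finger_force: 0.0
```

Emit:
send_rows:
  deltas:
    - {"linear": [-2, 0, 0], "gripper": 0, "angular": [0, 0, 0]}
    - {"linear": [-5, 0, 0], "gripper": 0, "angular": [0, 0, 0]}
    - {"linear": [-8, 0, 0], "gripper": 0, "angular": [0, 0, 0]}
    - {"linear": [-11, 0, 0], "gripper": 0, "angular": [0, 0, 0]}
    - {"linear": [-13, 0, 0], "gripper": 0, "angular": [0, 0, 0]}

```text
clock: 8.9
eef_pos: [0.616, 0.0725, 0.1758]
tcp_rot: [0.914, 0.406, 0.0, 0.0]
wrist_force: [-0.5, 0.3, -0.1]
gripper_width: -0.0001
finger_force: 0.1
```

Emit:
send_rows:
  deltas:
    - {"linear": [-2, 0, 0], "gripper": 0, "angular": [0, 0, 0]}
    - {"linear": [-4, 0, 0], "gripper": 0, "angular": [0, 0, 0]}
    - {"linear": [-6, 0, 0], "gripper": 0, "angular": [0, 0, 0]}
    - {"linear": [-8, 0, 0], "gripper": 0, "angular": [0, 0, 0]}
    - {"linear": [-10, 0, 0], "gripper": 0, "angular": [0, 0, 0]}

```text
clock: 9.32
eef_pos: [0.6094, 0.0653, 0.1753]
tcp_rot: [0.914, 0.406, -0.0, -0.0]
wrist_force: [-0.3, 0.4, -0.4]
gripper_width: -0.0003
finger_force: 0.0
```

Emit:
send_rows:
  deltas:
    - {"linear": [-2, 0, 0], "gripper": 0, "angular": [0, 0, 0]}
    - {"linear": [-4, 0, 0], "gripper": 0, "angular": [0, 0, 0]}
    - {"linear": [-6, 0, 0], "gripper": 0, "angular": [0, 0, 0]}
    - {"linear": [-8, 0, 0], "gripper": 0, "angular": [0, 0, 0]}
    - {"linear": [-10, 0, 0], "gripper": 0, "angular": [0, 0, 0]}

```text
clock: 9.73
eef_pos: [0.6027, 0.0578, 0.1753]
tcp_rot: [0.914, 0.406, -0.0, -0.0]
wrist_force: [0.8, 0.8, 0.5]
gripper_width: 0.0
finger_force: 0.0
```

```bash
python3 - <<'E'
from h import *
where()
cv2.imwrite("pics/g.png",cv2.resize(snapshot("side")[110:250,210:350],None,fx=4,fy=4)[:,:,::-1])
E
```

```text
clock 9.73 rack xyz mm [  0.4 -21.1] 175.3 toolx deg 47.9 w 0.0 F [0.78 0.8  0.5 ]
```

View pics/g.png

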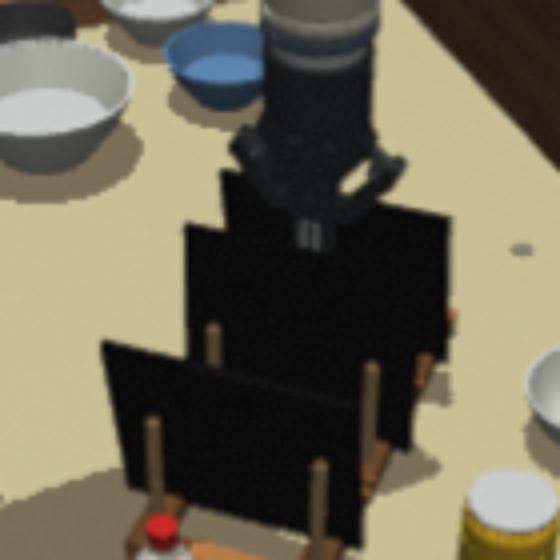

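The fingertip (310,240) is pushing the middle panel at mid-width. That panel is nearly upright, and the figures panel's corner is where it was. I push about 19 mm more, as with the first panel.

Emit:
send_rows:
  deltas:
    - {"linear": [-2, 0, 0], "gripper": 0, "angular": [0, 0, 0]}
    - {"linear": [-4, 0, 0], "gripper": 0, "angular": [0, 0, 0]}
    - {"linear": [-6, 0, 0], "gripper": 0, "angular": [0, 0, 0]}
    - {"linear": [-8, 0, 0], "gripper": 0, "angular": [0, 0, 0]}
    - {"linear": [-10, 0, 0], "gripper": 0, "angular": [0, 0, 0]}

```text
clock: 10.2
eef_pos: [0.5959, 0.0504, 0.1753]
tcp_rot: [0.914, 0.406, -0.0, -0.0]
wrist_force: [-0.4, -1.0, 0.8]
gripper_width: -0.0001
finger_force: 0.0
```

Emit:
send_rows:
  deltas:
    - {"linear": [-2, 0, 0], "gripper": 0, "angular": [0, 0, 0]}
    - {"linear": [-4, 0, 0], "gripper": 0, "angular": [0, 0, 0]}
    - {"linear": [-6, 0, 0], "gripper": 0, "angular": [0, 0, 0]}
    - {"linear": [-8, 0, 0], "gripper": 0, "angular": [0, 0, 0]}
    - {"linear": [-8, 0, 0], "gripper": 0, "angular": [0, 0, 0]}

```text
clock: 10.62
eef_pos: [0.5904, 0.0444, 0.1753]
tcp_rot: [0.914, 0.406, -0.0, -0.0]
wrist_force: [-0.5, -0.0, -0.3]
gripper_width: 0.0
finger_force: 0.0
```

```bash
python3 - <<'E'
from h import *
where()
im=snapshot("side").sum(2); R,t,_=rack()
for c in(256,259,262):
    r=next(i for i in range(155,230) if im[i,c]<200); print(c,r,((ray("side",[(c,r-.5)],.17)[0,:2]-t)@R*1e3).round(1))
E
```

```text
clock 10.62 rack xyz mm [ 0.5 -2.9] 175.3 toolx deg 47.9 w 0.0 F [-0.52 -0.05 -0.29]
256 173 [79.2 23.6]
259 174 [69.5 25. ]
262 175 [59.9 26.3]
```

The panel has dropped back: its top is at +25 mm, matching the first one. I retreat a little, rise and move clear towards the robot's left.

Emit:
send_rows:
  deltas:
    - {"linear": [8, 0, 0], "gripper": 0, "angular": [0, 0, 0]}
    - {"linear": [18, 0, 0], "gripper": 0, "angular": [0, 0, 0]}
    - {"linear": [25, 0, -15], "gripper": 0, "angular": [0, 0, 0]}
    - {"linear": [25, 0, -45], "gripper": 0, "angular": [0, 0, 0]}
    - {"linear": [25, 0, -80], "gripper": 0, "angular": [0, 0, 0]}

```text
clock: 11.08
eef_pos: [0.6071, 0.0643, 0.2542]
tcp_rot: [0.914, 0.407, -0.002, -0.001]
wrist_force: [1.6, 0.6, 0.6]
gripper_width: -0.0
finger_force: 0.0
```

Emit:
send_rows:
  deltas:
    - {"linear": [30, 0, -25], "gripper": 0, "angular": [0, 0, 0]}
    - {"linear": [60, 0, -50], "gripper": 0, "angular": [0, 0, 0]}
    - {"linear": [75, -25, -50], "gripper": 0, "angular": [0, 0, 0]}
    - {"linear": [90, -50, -50], "gripper": 0, "angular": [0, 0, 0]}
    - {"linear": [105, -75, -50], "gripper": 0, "angular": [0, 0, 0]}

```text
clock: 11.5
eef_pos: [0.6228, 0.1935, 0.306]
tcp_rot: [0.914, 0.406, 0.001, 0.0]
wrist_force: [-0.1, -0.1, -0.7]
gripper_width: 0.0001
finger_force: 0.0
```

Emit:
send_rows:
  deltas:
    - {"linear": [0, -30, 0], "gripper": 0, "angular": [0, 0, 0]}
    - {"linear": [0, -60, 0], "gripper": 0, "angular": [0, 0, 0]}
    - {"linear": [0, -90, 0], "gripper": 0, "angular": [0, 0, 0]}
    - {"linear": [0, -120, 0], "gripper": 0, "angular": [0, 0, 0]}
    - {"linear": [0, -150, 0], "gripper": 0, "angular": [0, 0, 0]}

```text
clock: 11.92
eef_pos: [0.51, 0.2938, 0.3055]
tcp_rot: [0.914, 0.406, 0.0, -0.0]
wrist_force: [-0.1, 0.6, 0.2]
gripper_width: 0.0001
finger_force: 0.0
```

Emit:
send_rows:
  deltas:
    - {"linear": [-30, -30, 0], "gripper": 0, "angular": [0, 0, 0]}
    - {"linear": [-50, -60, 0], "gripper": 0, "angular": [0, 0, 0]}
    - {"linear": [-70, -90, 0], "gripper": 0, "angular": [0, 0, 0]}
    - {"linear": [-90, -120, 0], "gripper": 0, "angular": [0, 0, 0]}
    - {"linear": [-110, -150, 0], "gripper": 0, "angular": [0, 0, 0]}

```text
clock: 12.33
eef_pos: [0.3243, 0.3117, 0.3056]
tcp_rot: [0.914, 0.406, 0.0, -0.0]
wrist_force: [-0.7, 0.1, 0.6]
gripper_width: 0.0002
finger_force: 0.0
```

```bash
python3 - <<'E'
from h import *
where()
s=snapshot("side")[130:270,210:350]; a=snapshot("top")[110:240,195:325]
a=np.clip(255*(a/255.)**.6,0,255).astype('uint8')
cv2.imwrite("pics/i.png",np.hstack([cv2.resize(s,(390,390)),cv2.resize(a,(400,390),interpolation=2)])[:,:,::-1])
E
```

```text
clock 12.33 rack xyz mm [377.1 -23.2] 305.6 toolx deg 47.9 w 0.0002 F [-0.67  0.13  0.6 ]
```

View pics/i.png

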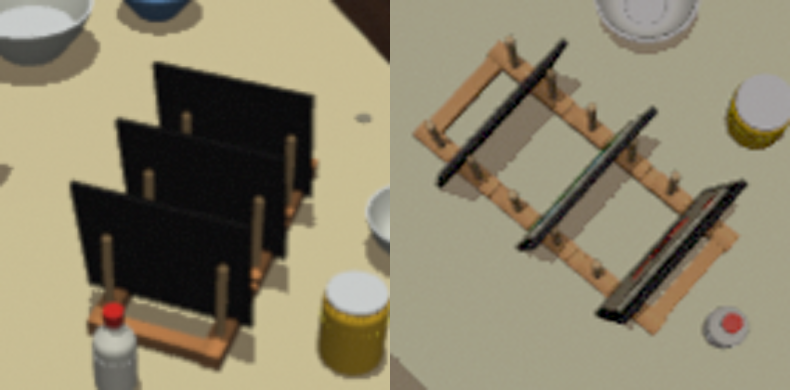

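All three panels lean back in their grooves. The right one shows red (boat), the middle one green (grove), and the boat was pushed first. The bowl, tin and bottle are where they were, and the arm is clear. I hand in.

```bash
python3 -c "
from bench import *
print(close_job())"
```

```text
the job is handed in; nothing more can be done
None
```

The boat and grove panels now lean back on the dowels behind them, each in its own groove, pushed only on the bare band; the figures panel, bowl, tin and bottle look unmoved in the last pictures, and the job is handed in at about 12 s.

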